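# Rock the heavy blue tub to pour out the limes

### The arm

A 6-joint arm with a two-finger parallel gripper is mounted at the origin on the work surface. World frame = base frame: x ahead of the robot, y to its left, z up, the work surface at z = 0. Lengths are in m, angles in rad, forces in N, time in s.
With the tool pointing down it reaches from about 0.275 to 0.825 m from the base axis. Payload 5.2 kg.
Tool frame: the origin (TCP) lies on the centre line of the jaws, within the pads' length; the fingertips stand 11 mm ahead of it and the grasp point (between the pads) lies 8 mm behind it; z points along the fingers, y is the line along which they close (so a half turn about z gives the same grasp; the last joint's range is limited). The gripper opens to 93 mm and grips with 3 to 60 N. Pads are 15 mm wide; open, the fingers measure 128 mm over their backs; the gripper's body (75 mm by 188 mm) begins 65 mm behind the grasp point.
Start: joints at [-1.463, 0.259, 1.535, -0, 1.348, -0.203], TCP at [0.168, -0.524, 0.23] pointing down, gripper open.
Joint ranges: [-3.14, 3.14], [-0.91, 2.08], [0.19, 2.58], [-1.22, 4.36], [0.22, 2.71], [-3.12, 3.12]. Speed limits (rad/s): [2.57, 2.57, 3.14, 3.14, 3.14, 3.14].

### API

Orientations are given as a rotation vector (axis times angle).
In Python, from station import sensors, imaging, ctrl gives the robot as it stands. The module is installed in compiled form; this text tells all that it offers.
- The arm moves only by the shell command python3 -m handwheel 'ROWS' [FORCE]. ROWS is JSON, a list of rows, each a list of 3 entries, a list of its own where there are three numbers: the shift along the tool's x, y, z in m, then the turn about the tool's z in degrees, then the finger opening in m, from 0 to 0.093. In form: [[[dx, dy, dz], turn, jaw], ...]. A call has 1 to 20 rows; each row shifts and turns the commanded pose from where the row before left it, along the tool's axes as they then stand; what a row does not reach is not made up. A row lasts 1/10 s, in which the tool goes at most 50 mm and 8.59 degrees, less where a joint would pass 70% of its speed; a pose out of reach is approached as far as the arm can. A call is refused whole if a number of a shift passes 0.05 or a number of a turn 8.59, either way. A call with a gripper value outside its range is refused whole. The fingers move at their own pace and stop on an object; FORCE is the grip in N (left out, the last holds). Time passes only in rows, so rows that do not move let the fingers close. It gives the time, the measured TCP pose, the force, the opening and the grip force at its end, in the units of the state.
- sensors.get_obs(): the state, without advancing time (a new reading comes with each control period).
- imaging.grab_frame(name): name is "scene" or "top" or "wrist"; returns a dict with "image" (420x560x3 uint8, blue, green, red), "range_z" (420x560 float32, m along the optical axis (not along the pixel's ray), 0 where there is no reading), "intrinsics" (3x3 intrinsics, pixels), "origin" and "orientation" of the camera in the world. Camera axes: x right, y up, looking along -z (the intrinsics and any distortion apply to the point x, -y, -z); pixel columns grow to the right and rows downward; lengths in m; the calibration is good to about 2 mm. A picture is of the moment at which its call begins.
- ctrl.job_done(): hands the job in; it is judged then, once.
The state is a dict: "time_s": time; "qpos": joint angles; "qvel": joint speeds; "joint_efforts": joint torques, N m; "position": TCP position; "orientation": TCP orientation; "contact_force": force on the tool from outside, world axes, zero at the start; "wrist_torque": the same for the moment, N m; "opening": opening from 0.0 (shut) to 1.0 (fully open); "grip_force": force on a finger pad.
Only numpy, scipy, OpenCV 4.12 (cv2) and the standard library are available. Lean on these libraries where they do the work, as an engineer would, in place of code of your own. Each camera call takes 0.05 s, during which the arm holds its last target. There are 200 camera calls.

### The job

Pour the limes out of the blue tub into the steel colander. The tub is too heavy to lift: take it by its bar handle and rock it forward on its front bottom edge, then gently rock it back so that it stands upright where it stood. Do not touch the limes with the gripper, and leave the white tub alone.

Things in the scene. Friction and masses are not known exactly. Their poses are not given: they have to be found in the camera images.
- blue_tub: Open blue tub, 2.2 kg +-15 %, loose on a shelf 75 mm above the counter. Origin: middle of its front bottom edge, its pivot, 20 mm inside the shelf edge. x to the front (pouring way), y along the edge, z up. Base x -130 to 0, 110 wide; rim 110 high; front wall slopes out 35 deg. Limes roll out past about 60 deg of rocking; 70-75 is ample, 80 clears the colander. Let go below 60 it drops back.
- blue_tub_bar (a point): Middle of its round steel bar handle, 14 mm thick, at (-165, 0, 132) mm in the tub's frame: 207 mm above the counter, 211 from the rocking edge, 35 behind the rear wall, 22 above the rim. It runs along the tub's y, 70 mm clear between its slanting arms. Pinch it from above, fingers before and behind it; it turns in the grip as the tub rocks. Raising it starts at about 8 N.
- lime_a: Lime, a green ball 44 mm across, 60 g, loose in the blue tub. Origin at its centre.
- lime_b: The second lime, the same, also in the blue tub.
- colander: Fixed rectangular steel colander on the counter in front of the shelf and of both tubs, open at the top, 220 mm (its x) by 350 (its y) by 60 high, wall 4 mm, 20 mm clear of the shelf. Origin under its middle at counter height; x points away from the tubs.
- white_tub: White tub of the same shape and frame, holding two red onions, beside the blue one on the shelf, 170 mm from middle to middle; either may be on either side. Leave it alone.
There are look-alikes about, which are no part of the job. Leave any orange look-alike of the lime_a alone.

How it is judged:
By the outcome, as a careful person would: the job done as asked, in the order asked, and still so for the second after the job is handed in, with the robot touching nothing.
It also fails if it takes over 48 s, if anything falls off the work surface, if the arm or the gripper's body presses on something with over 40 N, if the wrist force passes 120 N, or if a joint passes its speed limit or range.

## Working session

There is one attempt and no reset: what is moved stays moved. The work goes in short steps, Python scripts to look and compute and a shell command to move; the robot and the scene stay as the last step left them, time stands still between calls to the robot, and variables do not carry over. Pictures are saved under pics/ and viewed, at most 10 in all, crops included, and the job is handed in when it is done.

```bash
mkdir -p pics; cat > h.py <<'E'
import numpy as np,cv2
from scipy.spatial.transform import Rotation as R
from station import sensors,imaging,ctrl
def grab(n):
    f=imaging.grab_frame(n); return f
def pt(f,u,v,z=None):
    K=np.array(f["intrinsics"]); d=f["range_z"][int(v),int(u)] if z is None else z
    p=np.array([(u-K[0,2])/K[0,0]*d,-(v-K[1,2])/K[1,1]*d,-d])
    o=np.array(f["orientation"]); M=R.from_rotvec(o).as_matrix() if o.shape==(3,) else o
    return M@p+np.array(f["origin"])
E
python3 - <<'E'
from h import *
import pickle
fs={n:grab(n) for n in("scene","top")}
pickle.dump(fs,open("f.pkl","wb"))
for n in fs: cv2.imwrite(f"pics/{n}1.png",fs[n]["image"]); print(n,fs[n]["origin"],fs[n]["orientation"],fs[n]["intrinsics"])
print(sensors.get_obs())
E
```

```text
scene [ 1.03891222 -0.05618487  0.81473029] [0.4654844  0.38547462 1.3379329 ] [[380.43264089   0.         282.61860751]
 [  0.         380.43264089 211.89752044]
 [  0.           0.           1.        ]]
top [ 0.46731257 -0.0043591   1.11208123] [ 0.13705048 -0.10244357 -1.58334353] [[523.93737823   0.         284.67549683]
 [  0.         523.93737823 211.71501446]
 [  0.           0.           1.        ]]
{'time_s': 0.1, 'qpos': array([-1.46280795e+00,  2.59249140e-01,  1.53593955e+00,  7.05454471e-06,
        1.34799396e+00, -2.02794139e-01]), 'qvel': array([-0.00042686, -0.00203814, -0.00192357,  0.00038707, -0.00107387,
       -0.00183285]), 'joint_efforts': array([ 2.76260020e-03, -4.38208437e+01, -2.84645516e+01,  7.21891550e-02,
        3.62721656e-02, -4.45363059e-05]), 'position': array([ 0.16816965, -0.52317982,  0.22892579]), 'orientation': array([-3.10217139e+00, -4.85965611e-01, -1.29075565e-04]), 'contact_force': array([0.43510761, 0.76749849, 0.2466529 ]), 'wrist_torque': array([ 0.0015973 ,  0.00933549, -0.03934925]), 'grip_force': 0.0, 'opening': 1.0023141616361324}
```

View pics/scene1.png

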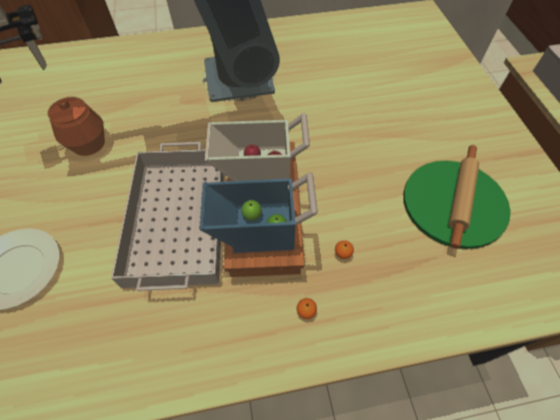

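View pics/top1.png

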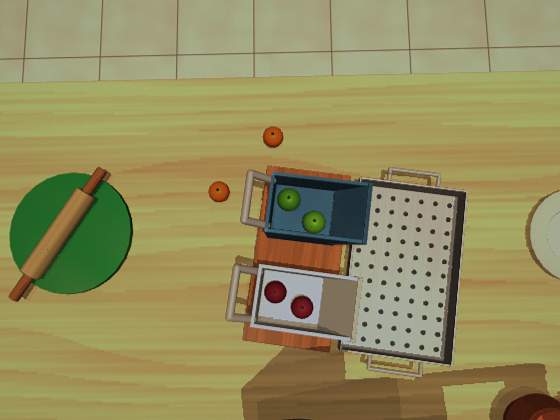

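The top view shows the blue tub with two green limes at (288,199) and (314,222), and its bar at about (248,172)–(243,225). The white tub with red onions sits below it, bar at (234,265)–(230,322). The orange balls at (273,136) and (219,191) are look-alikes. The blue tub with the limes is the target, so I'll confirm it in an enlarged crop.

```bash
python3 - <<'E'
from h import *
import pickle
f=pickle.load(open("f.pkl","rb"))["top"]
c=f["image"][155:255,225:385]; cv2.imwrite("pics/c1.png",cv2.resize(c,None,fx=5,fy=5,interpolation=cv2.INTER_CUBIC))
r=f["range_z"]
for v in range(176,226,6):
    row=[(u,pt(f,u,v)) for u in range(236,262)]
    h=[(u,p) for u,p in row if 0.185<p[2]<0.23]
    print(v,[u for u,_ in h],np.round(np.mean([p for _,p in h],0),4) if h else None)
E
```

```text
176 [246, 247, 248, 249, 250, 251, 252, 253, 254, 255, 256, 257, 258, 259, 260, 261] [0.671  0.0687 0.2079]
182 [245, 246, 247, 248, 249, 250, 251, 252] [0.6591 0.0772 0.2135]
188 [245, 246, 247, 248, 249, 250, 251, 252] [0.6487 0.0773 0.2118]
194 [244, 245, 246, 247, 248, 249, 250, 251] [0.6379 0.0791 0.2125]
200 [243, 244, 245, 246, 247, 248, 249, 250] [0.6271 0.0807 0.2138]
206 [242, 243, 244, 245, 246, 247, 248, 249] [0.6166 0.0826 0.2133]
212 [241, 242, 243, 244, 245, 246, 247, 248] [0.6061 0.0843 0.2132]
218 [240, 241, 242, 243, 244, 245, 246, 247, 248, 249, 250, 251, 252, 253, 254] [0.5962 0.0805 0.2079]
224 [246, 247, 248, 249, 250, 251, 252, 253, 254, 255, 256, 257, 258, 259, 260, 261] [0.5868 0.07   0.1976]
```

View pics/c1.png

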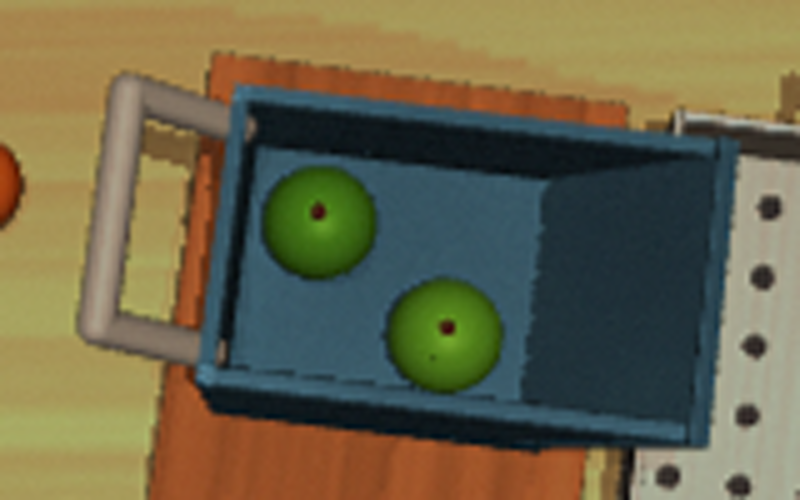

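The crop confirms it: blue tub, two green limes, bar from about crop (125,80) to (95,335). Bar height is 0.207, as it must be. Next I'll fit the rim for the yaw.

```bash
python3 - <<'E'
from h import *
import pickle
f=pickle.load(open("f.pkl","rb"))["top"]
P=[];
for v in range(160,260):
  for u in range(255,385):
    p=pt(f,u,v); b,g,r=map(int,f["image"][v,u])
    if .178<p[2]<.193 and b>r+15 and b>g: P.append(p)
P=np.array(P); print(len(P),P.mean(0))
(c,s,a)=cv2.minAreaRect((P[:,:2]*1000).astype(np.float32)); print(c,s,a)
B=[]
for v in range(160,232):
  for u in range(236,256):
    p=pt(f,u,v)
    if .205<p[2]<.22: B.append(p)
B=np.array(B)
q=B[(B[:,0]>.603)&(B[:,0]<.662)]
k=np.polyfit(q[:,0],q[:,1],1); print("bar slope deg",np.degrees(np.arctan(k[0])),"y at x=.632",np.polyval(k,.632),"ends x",B[:,0].min(),B[:,0].max())
th=np.radians(np.degrees(np.arctan(k[0])))
n=np.array([np.sin(th),-np.cos(th)]) # pour
bd=np.array([np.cos(th),np.sin(th)])
S=P[:,:2]@bd; T=P[:,:2]@n
print("rim along bar",np.percentile(S,[0.5,99.5]),"pour",np.percentile(T,[.5,99.5]), "bar pour",(q[:,:2]@n).mean(), "bar ends", np.percentile(B[:,:2]@bd,[0.5,99.5]), bd,n)
E
```

```text
1376 [ 0.61368348 -0.05970342  0.18481175]
(617.4103393554688, -45.242340087890625) (183.53590393066406, 111.12091827392578) 82.18343353271484
bar slope deg -8.070439295266597 y at x=.632 0.08038478836171212 ends x 0.5858922153686709 0.6829643115668232
rim along bar [0.56251385 0.67233987] pour [-0.13316575  0.04939414] bar pour -0.1683154261436862 bar ends [0.56918487 0.66430054] [ 0.99009622 -0.14039043] [-0.14039043 -0.99009622]
```

```bash
python3 -m handwheel '[[[0,0,-0.02],8,0.06],[[0,0,-0.02],8,0.032],[[0,0,-0.02],8,0.032],[[0,0,-0.015],1.9,0.032],[[0.012,-0.02,0],0,0.032],[[0.021,-0.0368,0],0,0.032],[[0.021,-0.0368,0],0,0.032],[[0.021,-0.0368,0],0,0.032],[[0.021,-0.0368,0],0,0.032],[[0.021,-0.0368,0],0,0.032],[[0.021,-0.0368,0],0,0.032],[[0.021,-0.0368,0],0,0.032],[[0.021,-0.0368,0],0,0.032],[[0.021,-0.0368,0],0,0.032],[[0.021,-0.0368,0],0,0.032],[[0.021,-0.0368,0],0,0.032],[[0.021,-0.0368,0],0,0.032],[[0.021,-0.0368,0],0,0.032],[[0.021,-0.0368,0],0,0.032],[[0.021,-0.0368,0],0,0.032]]' 30
cat > st.py <<'E'
from h import *
def st():
    s=sensors.get_obs(); M=R.from_rotvec(s["orientation"]).as_matrix()
    p=np.array(s["position"])
    bd=np.array([.99010,-.14039]);n=np.array([-.14039,-.99010])
    print("t",s["time_s"],"pos",p.round(4),"bar/pour/z",(p[:2]@bd).round(4),(p[:2]@n).round(4),"yaw y",np.degrees(np.arctan2(M[1,1],M[0,1])).round(2),"zdown",M[2,2].round(4),"F",np.round(s["contact_force"],1),"T",np.round(s["wrist_torque"],2),"op mm",round(s["opening"]*93,1),"g",round(float(s["grip_force"]),1),"q",np.round(s["qpos"],2))
if __name__=="__main__": st()
E
python3 st.py
```

```text
time_s: 2.1
position: [0.5731, -0.0017, 0.3042]
orientation: [3.134, -0.221, -0.001]
contact_force: [0.1, 0.0, 0.5]
opening: 0.342
grip_force: 0.0
t 2.1 pos [ 0.5731 -0.0017  0.3042] bar/pour/z 0.5677 -0.0788 yaw y -98.08 zdown -1.0 F [0.1 0.  0.5] T [-0.02  0.04  0.02] op mm 31.8 g 0.0 q [-0.2   0.26  1.35 -0.    1.53  1.51]
```

```bash
python3 -m handwheel '[[[0.0164,-0.03,0],0,0.032],[[0.0164,-0.03,0],0,0.032],[[0.0164,-0.0295,0],0,0.032],[[0,0,0.02],0,0.032],[[0,0,0.015],0,0.032],[[0,0,0],0,0.032]]' >/dev/null
python3 - <<'E'
from st import *
st()
f=grab("wrist"); cv2.imwrite("pics/w1.png",f["image"])
bd=np.array([.99010,-.14039]);n=np.array([-.14039,-.99010])
Q=np.array([pt(f,u,v) for v in range(0,420,3) for u in range(0,560,3) if f["range_z"][v,u]>0])
b=Q@np.array([*bd,0]);t=Q@np.array([*n,0])
m=(Q[:,2]>.207)&(Q[:,2]<.222)&(abs(t+.168)<.03)&(abs(b-.617)<.03)
print(m.sum(),t[m].mean() if m.any() else 0,Q[m,2].max() if m.any() else 0)
if m.any(): print(np.polyfit(b[m],t[m],1))
E
```

```text
t 2.7 pos [0.6324 0.0788 0.2663] bar/pour/z 0.615 -0.1668 yaw y -98.05 zdown -1.0 F [-0.9 -0.9 -0. ] T [-0.   -0.03  0.05] op mm 31.6 g 0.0 q [-0.05  0.4   1.24 -0.    1.5   1.66]
155 -0.1671843305136764 0.21432504618276832
[ 0.00055639 -0.16752819]
```

View pics/w1.png

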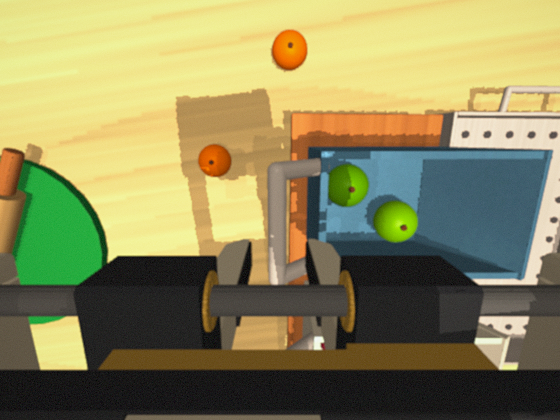

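The wrist view shows the bar at about (275,165–285), centred between the fingers at (238,270) and (322,270) and square to them. The depth fit agrees (pour −0.1675, top 0.214). I'll descend and close.

```bash
python3 -m handwheel '[[[0,-0.0008,0.02],0,0.032],[[0.001,0,0.02],0,0.032],[[0.001,0,0.015],0,0.032],[[0,0,0.012],0,0.032],[[0,0,0],0,0.032]]' >/dev/null; python3 st.py
python3 -m handwheel '[[[0,0,0],0,0.02],[[0,0,0],0,0.008],[[0,0,0],0,0.005],[[0,0,0],0,0.005],[[0,0,0],0,0.005],[[0,0,0],0,0.005]]' 30 >/dev/null; python3 st.py
```

```text
t 3.25 pos [0.6352 0.0786 0.2015] bar/pour/z 0.6179 -0.167 yaw y -98.12 zdown -1.0 F [ 0.3  0.7 -1.1] T [ 0.04  0.02 -0.01] op mm 32.1 g 0.0 q [-0.05  0.44  1.34  0.    1.36  1.66]
t 3.85 pos [0.6366 0.0792 0.2039] bar/pour/z 0.6191 -0.1678 yaw y -98.08 zdown -1.0 F [0.5 2.8 5.2] T [ 0.47 -0.06 -0.04] op mm 13.1 g 30.0 q [-0.05  0.44  1.34  0.    1.36  1.66]
```

```bash
python3 - <<'E'
import numpy as np
th=np.radians(np.array([0,1,2.5,5,7.5,10,12.5,15,18,21,24,27,30,33,36,39,42,45,48,51,54,57,60,63,66,69,71,72.5,73]))
a=np.radians(141.34)-th; y=211.3*np.cos(a); z=-211.3*np.sin(a)
print(",".join("[[0,%.4f,%.4f],0,0.005]"%(p/1000,q/1000) for p,q in zip(np.diff(y),np.diff(z))))
E
```

```text
[[0,0.0023,-0.0029],0,0.005],[[0,0.0036,-0.0042],0,0.005],[[0,0.0062,-0.0068],0,0.005],[[0,0.0065,-0.0065],0,0.005],[[0,0.0068,-0.0062],0,0.005],[[0,0.0071,-0.0059],0,0.005],[[0,0.0073,-0.0056],0,0.005],[[0,0.0091,-0.0063],0,0.005],[[0,0.0094,-0.0058],0,0.005],[[0,0.0097,-0.0053],0,0.005],[[0,0.0100,-0.0048],0,0.005],[[0,0.0102,-0.0043],0,0.005],[[0,0.0104,-0.0038],0,0.005],[[0,0.0106,-0.0032],0,0.005],[[0,0.0107,-0.0026],0,0.005],[[0,0.0109,-0.0021],0,0.005],[[0,0.0110,-0.0015],0,0.005],[[0,0.0110,-0.0009],0,0.005],[[0,0.0111,-0.0004],0,0.005],[[0,0.0111,0.0002],0,0.005],[[0,0.0110,0.0008],0,0.005],[[0,0.0110,0.0014],0,0.005],[[0,0.0109,0.0020],0,0.005],[[0,0.0108,0.0025],0,0.005],[[0,0.0106,0.0031],0,0.005],[[0,0.0070,0.0024],0,0.005],[[0,0.0052,0.0019],0,0.005],[[0,0.0017,0.0007],0,0.005]
```

First a small part of the arc (to 12.5°), then a force check.

```bash
python3 -m handwheel '[[[0,0.0023,-0.0029],0,0.005],[[0,0.0036,-0.0042],0,0.005],[[0,0.0062,-0.0068],0,0.005],[[0,0.0065,-0.0065],0,0.005],[[0,0.0068,-0.0062],0,0.005],[[0,0.0071,-0.0059],0,0.005],[[0,0,0],0,0.005]]' >/dev/null; python3 st.py
```

```text
t 4.55 pos [0.6318 0.0486 0.2361] bar/pour/z 0.6187 -0.1368 yaw y -98.07 zdown -1.0 F [2.  9.8 1.2] T [ 1.88 -0.32 -0.01] op mm 13.0 g 30.0 q [-0.1   0.4   1.31  0.    1.42  1.61]
```

The horizontal push is larger than needed, which risks sliding the pivot, so I'll ease outward along the radius and recheck.

```bash
python3 -m handwheel '[[[0,-0.0012,-0.0016],0,0.005],[[0,0,0],0,0.005]]' >/dev/null; python3 st.py
python3 - <<'E'
from h import *
f=grab("scene"); cv2.imwrite("pics/s2.png",cv2.resize(f["image"][110:310,110:390],None,fx=2.8,fy=2.8))
E
```

```text
t 4.75 pos [0.6314 0.0491 0.2359] bar/pour/z 0.6183 -0.1373 yaw y -98.06 zdown -1.0 F [ 1.8  5.6 -2.2] T [ 1.19 -0.49 -0.04] op mm 13.1 g 30.0 q [-0.1   0.41  1.31  0.    1.43  1.61]
```

View pics/s2.png

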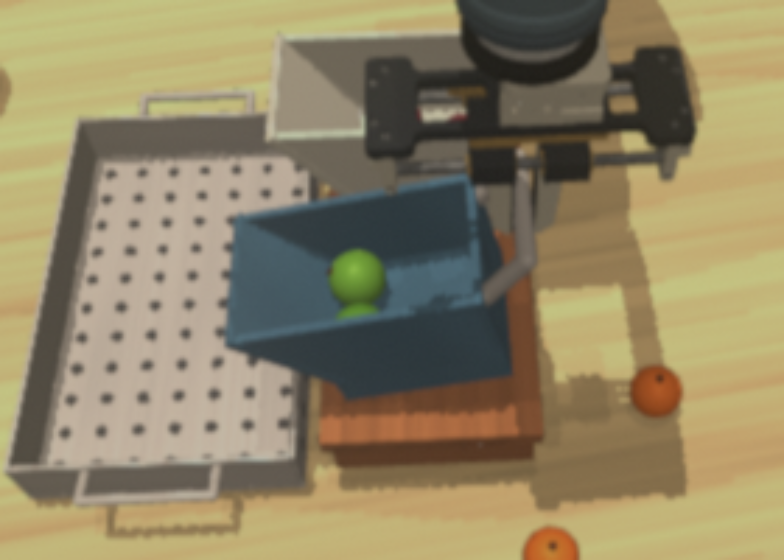

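The tub is rocking about its front edge (near crop (350,395)), both limes are inside and the shelf is in place. Forces are now mostly tangential, so I'll continue the arc.

```bash
python3 -m handwheel '[[[0,0.0073,-0.0056],0,0.005],[[0,0.0091,-0.0063],0,0.005],[[0,0.0094,-0.0058],0,0.005],[[0,0.0097,-0.0053],0,0.005],[[0,0.0100,-0.0048],0,0.005],[[0,0.0102,-0.0043],0,0.005],[[0,0.0104,-0.0038],0,0.005],[[0,0,0],0,0.005]]' >/dev/null; python3 st.py
```

```text
t 5.6 pos [ 0.623  -0.0171  0.275 ] bar/pour/z 0.6192 -0.0705 yaw y -98.09 zdown -1.0 F [0.8 7.3 8.1] T [ 1.43 -0.13  0.07] op mm 13.1 g 30.0 q [-0.21  0.37  1.27  0.    1.5   1.5 ]
```

```bash
python3 -m handwheel '[[[0,-0.001,-0.0035],0,0.005],[[0,0,0],0,0.005]]' >/dev/null; python3 st.py
```

```text
t 5.8 pos [ 0.6221 -0.0164  0.2751] bar/pour/z 0.6182 -0.0711 yaw y -98.09 zdown -1.0 F [ 2.3  3.2 -4.3] T [ 0.62 -0.45 -0.03] op mm 13.3 g 30.0 q [-0.21  0.37  1.27  0.    1.5   1.51]
```

```bash
python3 -m handwheel '[[[0,0.0106,-0.0036],0,0.005],[[0,0.0107,-0.0031],0,0.005],[[0,0.0109,-0.0025],0,0.005],[[0,0.0110,-0.0019],0,0.005],[[0,0.0110,-0.0013],0,0.005],[[0,0,0],0,0.005]]' >/dev/null; python3 st.py
```

```text
t 6.4 pos [ 0.6142 -0.0723  0.288 ] bar/pour/z 0.6182 -0.0147 yaw y -98.22 zdown -1.0 F [ 1.4  1.6 -9.3] T [ 0.49 -0.36  0.04] op mm 13.1 g 30.0 q [-0.3   0.36  1.26 -0.    1.53  1.42]
```

```bash
python3 -m handwheel '[[[0,0.0111,0.0004],0,0.005],[[0,0.0111,0.0008],0,0.005],[[0,0.0110,0.0010],0,0.005],[[0,0.0110,0.0016],0,0.005],[[0,0.0109,0.0022],0,0.005],[[0,0,0],0,0.005]]' >/dev/null; python3 st.py
```

```text
t 7.0 pos [ 0.6071 -0.1278  0.2836] bar/pour/z 0.619 0.0413 yaw y -98.21 zdown -1.0 F [1.4 0.1 6.3] T [ 0.08 -0.22  0.05] op mm 13.2 g 30.0 q [-0.39  0.36  1.27 -0.    1.51  1.33]
```

```bash
python3 -m handwheel '[[[0,0.0106,0.0008],0,0.005],[[0,0.0105,0.0024],0,0.005],[[0,0.007,0.0024],0,0.005],[[0,0.0045,0.0019],0,0.005],[[0,0,0],0,0.005],[[0,0,0],0,0.005],[[0,0,0],0,0.005],[[0,0,0],0,0.005],[[0,0,0],0,0.005],[[0,0,0],0,0.005]]' >/dev/null; python3 st.py
python3 - <<'E'
from h import *
f=grab("scene"); cv2.imwrite("pics/s3.png",cv2.resize(f["image"][110:310,110:390],None,fx=2.8,fy=2.8))
E
```

```text
t 8.0 pos [ 0.6025 -0.157   0.2753] bar/pour/z 0.6185 0.0708 yaw y -98.08 zdown -1.0 F [ 3.4 -0.6  2.8] T [ 0.01 -0.42  0.08] op mm 12.9 g 30.0 q [-0.43  0.37  1.27 -0.    1.5   1.28]
```

View pics/s3.png

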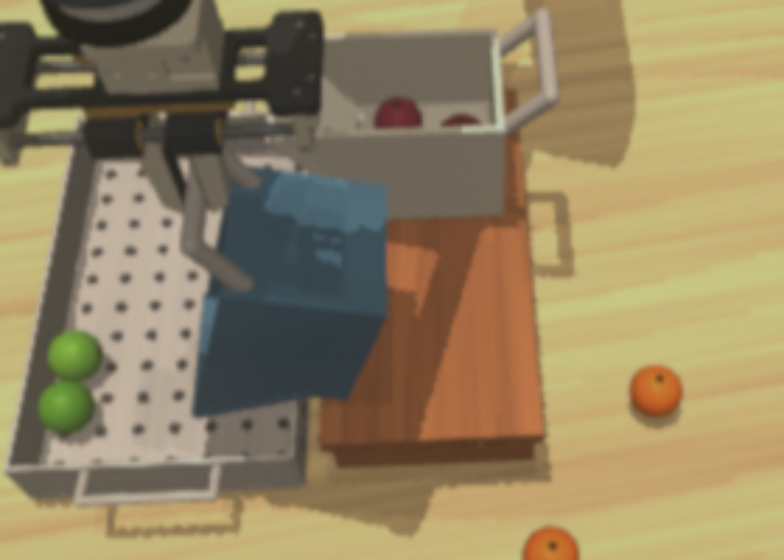

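Both limes lie in the colander, at about crop (75,355) and (66,406), and the tub is tilted on its edge with nothing else moved. For the way back I'll fit the arc to the force-corrected commanded points.

```bash
python3 - <<'E'
import numpy as np
from scipy.optimize import least_squares
P=np.array([(0,2.0),(30.6,35),(96.4,73.5),(150.6,83),(205.7,81.5),(238.3,73.5)])
r=least_squares(lambda c:np.hypot(P[:,0]-c[0],P[:,1]-c[1])-c[2],[165,-132,211]); c=r.x; print(c,r.fun.round(2))
a=np.arctan2(P[:,1]-c[1],P[:,0]-c[0]); print(np.degrees(a))
d=np.array([0,1,3,6,9,12,15,18,21,24,27,30,33,36,39,42,45,48,51,54,57,60,62.5,65,67,69,70.5,71.5,72.3]); d=np.append(d,np.degrees(a[0]-a[-1]))
A=a[-1]+np.radians(d); Y=c[0]+c[2]*np.cos(A); Z=c[1]+c[2]*np.sin(A)
print((Y[0],Z[0]),(Y[-1],Z[-1]))
print(",".join("[[0,%.4f,%.4f],0,0.005]"%(p/1000,-q/1000) for p,q in zip(np.diff(Y),np.diff(Z))))
E
```

```text
[ 168.12568485 -127.9264866   212.87137567] [-0.39  0.34  0.94 -1.22 -0.1   0.43]
[142.30337302 130.16759619 109.60023711  94.74974246  79.82847927
  70.79234129]
(np.float64(238.158851451412), np.float64(73.09485096265354)) (np.float64(-0.31082032572723506), np.float64(2.2402000201380474))
[[0,-0.0035,-0.0012],0,0.005],[[0,-0.0071,-0.0022],0,0.005],[[0,-0.0108,-0.0028],0,0.005],[[0,-0.0109,-0.0023],0,0.005],[[0,-0.0110,-0.0017],0,0.005],[[0,-0.0111,-0.0011],0,0.005],[[0,-0.0111,-0.0005],0,0.005],[[0,-0.0111,0.0001],0,0.005],[[0,-0.0111,0.0006],0,0.005],[[0,-0.0111,0.0012],0,0.005],[[0,-0.0110,0.0018],0,0.005],[[0,-0.0109,0.0024],0,0.005],[[0,-0.0108,0.0029],0,0.005],[[0,-0.0106,0.0035],0,0.005],[[0,-0.0104,0.0040],0,0.005],[[0,-0.0102,0.0046],0,0.005],[[0,-0.0099,0.0051],0,0.005],[[0,-0.0096,0.0056],0,0.005],[[0,-0.0093,0.0061],0,0.005],[[0,-0.0090,0.0066],0,0.005],[[0,-0.0086,0.0071],0,0.005],[[0,-0.0069,0.0062],0,0.005],[[0,-0.0066,0.0065],0,0.005],[[0,-0.0051,0.0054],0,0.005],[[0,-0.0049,0.0056],0,0.005],[[0,-0.0035,0.0043],0,0.005],[[0,-0.0023,0.0029],0,0.005],[[0,-0.0018,0.0024],0,0.005],[[0,0.0018,-0.0023],0,0.005]
```

Good fit (within about 1 mm). I'll rock back in two parts.

```bash
python3 -m handwheel '[[[0,-0.0035,-0.0012],0,0.005],[[0,-0.0071,-0.0022],0,0.005],[[0,-0.0108,-0.0028],0,0.005],[[0,-0.0109,-0.0023],0,0.005],[[0,-0.0110,-0.0017],0,0.005],[[0,-0.0111,-0.0011],0,0.005],[[0,-0.0111,-0.0005],0,0.005],[[0,-0.0111,0.0001],0,0.005],[[0,-0.0111,0.0006],0,0.005],[[0,0,0],0,0.005]]' >/dev/null; python3 st.py
```

```text
t 9.05 pos [ 0.6147 -0.068   0.2857] bar/pour/z 0.6181 -0.019 yaw y -97.98 zdown -1.0 F [ 2.2  0.9 -0.3] T [-0.05 -0.32 -0.02] op mm 13.3 g 30.0 q [-0.29  0.36  1.26  0.    1.52  1.42]
```

```bash
python3 -m handwheel '[[[0,-0.0111,0.0012],0,0.005],[[0,-0.0110,0.0018],0,0.005],[[0,-0.0109,0.0024],0,0.005],[[0,-0.0108,0.0029],0,0.005],[[0,-0.0106,0.0035],0,0.005],[[0,-0.0104,0.0040],0,0.005],[[0,-0.0102,0.0046],0,0.005],[[0,0,0],0,0.005]]' >/dev/null; python3 st.py
```

```text
t 9.85 pos [0.6252 0.0062 0.2646] bar/pour/z 0.6181 -0.094 yaw y -98.0 zdown -1.0 F [ 2.   2.1 -1.6] T [ 0.28 -0.41  0.03] op mm 13.1 g 30.0 q [-0.17  0.38  1.28  0.    1.48  1.54]
```

```bash
python3 -m handwheel '[[[0,-0.0099,0.0051],0,0.005],[[0,-0.0096,0.0056],0,0.005],[[0,-0.0093,0.0061],0,0.005],[[0,-0.0090,0.0066],0,0.005],[[0,-0.0086,0.0071],0,0.005],[[0,-0.0069,0.0062],0,0.005],[[0,-0.0066,0.0065],0,0.005],[[0,-0.0051,0.0054],0,0.005],[[0,0,0],0,0.005]]' >/dev/null; python3 st.py
```

```text
t 10.75 pos [0.6343 0.0694 0.216 ] bar/pour/z 0.6183 -0.1578 yaw y -98.05 zdown -1.0 F [ 1.8  4.1 -2.8] T [ 0.36 -0.39  0.13] op mm 13.2 g 30.0 q [-0.07  0.43  1.33  0.    1.39  1.65]
```

```bash
python3 -m handwheel '[[[0,-0.0035,0.0041],0,0.005],[[0,-0.0025,0.003],0,0.005],[[0,-0.0018,0.0022],0,0.005],[[0,-0.0014,0.0017],0,0.005],[[0,0,0],0,0.005]]' >/dev/null; python3 st.py;  python3 -m handwheel '[[[0,-0.0007,0.001],0,0.005],[[0,-0.0005,0.0007],0,0.005],[[0,0,0],0,0.005]]' >/dev/null; python3 st.py
```

```text
t 11.25 pos [0.6357 0.0778 0.2059] bar/pour/z 0.6185 -0.1663 yaw y -98.08 zdown -1.0 F [ 1.3  4.7 -2. ] T [ 0.62 -0.23  0.02] op mm 12.8 g 30.0 q [-0.05  0.44  1.34  0.    1.37  1.66]
t 11.55 pos [0.6359 0.0789 0.2044] bar/pour/z 0.6185 -0.1674 yaw y -98.09 zdown -1.0 F [ 0.8  5.1 -0.7] T [ 0.66 -0.26  0.04] op mm 13.3 g 30.0 q [-0.05  0.44  1.34  0.    1.37  1.66]
```

```bash
python3 -m handwheel '[[[0,-0.0006,0.0007],0,0.005],[[0,-0.0006,0.0008],0,0.005],[[0,0,0],0,0.005]]' >/dev/null; python3 st.py;  python3 -m handwheel '[[[0,-0.0006,0.0006],0,0.005],[[0,0,0],0,0.005]]' >/dev/null; python3 st.py
```

```text
t 11.85 pos [0.636  0.0792 0.2041] bar/pour/z 0.6186 -0.1677 yaw y -98.11 zdown -1.0 F [-2.1  2.   5.2] T [0.23 0.29 0.04] op mm 13.0 g 30.0 q [-0.05  0.44  1.34 -0.    1.36  1.66]
t 12.05 pos [0.636  0.0793 0.2041] bar/pour/z 0.6185 -0.1678 yaw y -98.11 zdown -1.0 F [-4.   0.2  6.9] T [-0.1   0.6   0.08] op mm 12.8 g 30.0 q [-0.05  0.44  1.34 -0.    1.36  1.66]
```

Landed, and the pose equals the grasp pose. I'll release gently and retreat upward.

```bash
python3 -m handwheel '[[[0,0,-0.0015],0,0.005],[[0,0,0],0,0.018],[[0,0,0],0,0.026],[[0,0,0],0,0.032],[[0,0,0],0,0.032],[[0,0,0],0,0.032]]' 10 >/dev/null; python3 st.py; python3 -m handwheel '[[[0,0,-0.01],0,0.032],[[0,0,-0.02],0,0.032],[[0,0,-0.03],0,0.032],[[0,0,-0.03],0,0.032],[[0,0,-0.02],0,0.032],[[0,-0.03,0],0,0.032],[[0,-0.04,0],0,0.032],[[0,-0.04,0],0,0.032],[[0,-0.03,0],0,0.032],[[0,0,0],0,0.032]]' >/dev/null; python3 - <<'E'
from st import *
st()
f=grab("top"); cv2.imwrite("pics/t4.png",f["image"])
bd=np.array([.99010,-.14039]);n=np.array([-.14039,-.99010])
P=[]
for v in range(150,260):
  for u in range(255,385):
    p=pt(f,u,v); b,g,r=map(int,f["image"][v,u])
    if .178<p[2]<.193 and b>r+15 and b>g: P.append(p)
P=np.array(P); print(len(P),P.mean(0),np.percentile(P[:,:2]@bd,[.5,99.5]),np.percentile(P[:,:2]@n,[.5,99.5]),cv2.minAreaRect((P[:,:2]*1000).astype(np.float32)))
E
```

```text
t 12.65 pos [0.6361 0.0804 0.2037] bar/pour/z 0.6185 -0.1689 yaw y -98.09 zdown -1.0 F [-0.3  0.1  0.4] T [ 0.02  0.09 -0.02] op mm 32.0 g 0.0 q [-0.05  0.44  1.34 -0.    1.37  1.66]
t 13.65 pos [0.6555 0.2233 0.3141] bar/pour/z 0.6177 -0.3131 yaw y -97.83 zdown -1.0 F [-0.4  0.2 -0. ] T [ 0.05  0.05 -0.02] op mm 31.9 g 0.0 q [0.17 0.49 0.99 0.   1.66 1.87]
1386 [ 0.61389642 -0.06067007  0.18478476] [0.56212722 0.67267126] [-0.13307287  0.04936338] ((617.4797973632812, -45.259803771972656), (183.5299530029297, 111.49491119384766), 82.35270690917969)
```

View pics/t4.png

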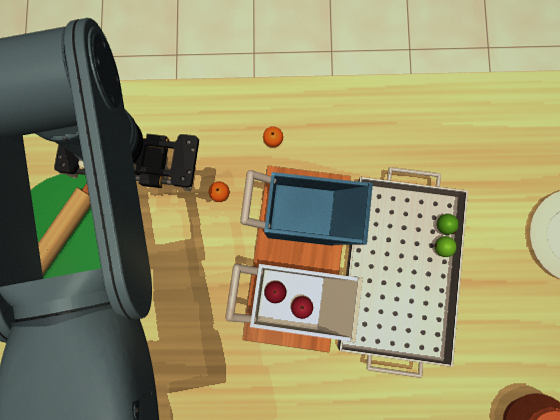

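The top view shows the blue tub empty and upright at (318,210), within 0.5 mm of where it stood. Both limes are in the colander at (447,224) and (446,246), the white tub is untouched, and the arm is clear.

```bash
python3 -c "
from station import ctrl; print(ctrl.job_done())"
```

```text
the job is handed in; nothing more can be done
None
```

The job is handed in: both limes are in the colander, the blue tub stands upright within about 0.5 mm of where it stood, the white tub is untouched, and it took about 14 s of the 48 s allowed.

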